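# Set the three pillar candles on their plates in the hall tray

### The arm

A 6-joint arm with a two-finger parallel gripper is mounted at the origin on the work surface. World frame = base frame: x ahead of the robot, y to its left, z up, the work surface at z = 0. Lengths are in mm, angles in rad, forces in N, time in s.
With the tool pointing down it reaches from about 400 to 925 mm from the base axis. Payload 3.4 kg.
Tool frame: the origin (TCP) lies at the centre of the arm's flange, where the gripper is bolted on; the fingertips stand 173 mm ahead of it and the grasp point (between the pads) lies 155 mm ahead of it; z points along the fingers, y is the line along which they close (so a half turn about z gives the same grasp; the last joint's range is limited). The gripper opens to 85 mm and grips with 20 to 120 N. Pads are 22 mm wide; open, the fingers measure 114 mm over their backs; the gripper's body (76 mm by 85 mm) begins 54 mm behind the grasp point. The pads swing forward as they close: fully open they stand 13 mm farther back than shut.
Start: joints at [1.159, 0.307, 1.506, -0, 1.328, -0.073], TCP at [190.586, 542.503, 404.705] pointing down, gripper open.
Joint ranges: [-3.12, 3.12], [-1.05, 2.28], [0.14, 2.33], [-1.42, 4.57], [0.1, 2.73], [-2.68, 2.68]. Speed limits (rad/s): [2.57, 2.57, 3.14, 3.14, 3.14, 3.14].

### API

Orientations are given as a unit quaternion [x, y, z, w].
In Python, from bench import monitor, camera, calibration, sign_off gives the robot as it stands. The module is installed in compiled form; this text tells all that it offers.
- The arm moves only by the tool arm_command, never from a script. Its argument "motion" is text: rows parted by semicolons, each of 6 numbers parted by spaces: the shift along the tool's x, y, z in parts of the range, where 1.0 means 100 cm, then the turn, a rotation vector about the tool's x, y, z in shares of pi/2 rad (1.0 is pi/2 rad). In form: x y z rx ry rz; .... A call has 1 to 12 rows; each row is the pose to reach, as a shift and turn from the pose commanded when the call began, along the tool's axes at that moment; what a row does not reach only later rows make up. A row lasts 1/12 s, in which the tool goes at most 41.7 mm and 7.16 degrees, less where a joint would pass 70% of its speed; a pose out of reach is approached as far as the arm can. No shift or turn number may pass 1 either way. A call with a gripper value outside its range is refused whole. "claw" is the finger opening in cm, from 0 to 8.54, set as the call begins (left out, the last holds). The fingers move at their own pace and stop on an object; "squeeze" is the grip in N (left out, the last holds). Time passes only in rows, so rows that repeat a pose let the fingers close. It gives the time, the measured TCP pose, the force, the opening and the grip force at its end, in the units of the state.
- monitor.get_obs(): the state, without advancing time (a new reading comes with each control period).
- camera(name): name is "scene" or "side" or "wrist"; returns the picture (480x640x3 uint8, red, green, blue); there is no depth.
- calibration(name): a dict with "intrinsics" (3x3 intrinsics, pixels), "R" (3x3) and "t" (3): a world point X has camera coordinates R X + t. Camera axes: x right, y down, z forward; pixel columns grow to the right and rows downward; lengths in mm; the calibration is good to about 2 mm. A picture is of the moment at which its call begins: read the wrist's pose just before it. calibration takes no time and is no camera call; for the wrist camera it gives the pose at the moment of the call.
- sign_off(): hands the job in; it is judged then, once.
The state is a dict: "time_s": time; "joint_positions": joint angles; "joint_vel": joint speeds; "joint_efforts": joint torques, N m; "tcp_pos": TCP position; "eef_rot": TCP orientation; "contact_force": force on the tool from outside, world axes, zero at the start; "torque": the same for the moment, N m; "grip_width": finger opening in mm; "grip_force": force on a finger pad.
Only numpy, scipy, OpenCV 4.12 (cv2) and the standard library are available. Lean on these libraries where they do the work, as an engineer would, in place of code of your own. Each camera call takes 0.05 s, during which the arm holds its last target. There are 200 camera calls.

### The job

Gather the three ivory pillar candles, from the table and the delivery carton, into the wooden tray: stand each one upright on the brass plate of its own size (small on small, medium on medium, large on large), flat inside the plate's rim. Leave the bud vase, the lidded jar and the brass vase standing where they are, and do not tip a candle over.

Things in the scene. Friction and masses are not known exactly. Their poses are not given: they have to be found in the camera images.
- candle_small: The small pillar candle: plain ivory wax cylinder 40 mm in diameter and 85 mm tall (about 100 g), with a flat top and a short dark wick 10 mm high in the middle of it. Origin at the centre of its underside, z up. It stands upright, on the table or in a cell of the carton (whose floor is level with the table).
- candle_medium: The medium pillar candle: plain ivory wax cylinder 52 mm in diameter and 95 mm tall (about 190 g), with a flat top and a short dark wick 10 mm high in the middle of it. Origin at the centre of its underside, z up. It stands upright, on the table or in a cell of the carton (whose floor is level with the table).
- candle_large: The large pillar candle: plain ivory wax cylinder 64 mm in diameter and 105 mm tall (about 310 g), with a flat top and a short dark wick 10 mm high in the middle of it. Origin at the centre of its underside, z up. It stands upright, on the table or in a cell of the carton (whose floor is level with the table).
- plate_small: The small candle plate, for the 40 mm candle: round brass dish, 66 mm over its rim, 60 mm clear inside it; floor 3 mm, rim 8 mm above its origin (centre of its underside). Fixed on the floor (8 mm above the table) of a fixed wooden tray, 320 x 120 mm plus end handles, rim 28 mm high. The three plates stand 98 mm apart, in any order, in a row along the tray and along each plate's x axis.
- plate_medium: The medium candle plate, for the 52 mm candle: round brass dish, 78 mm over its rim, 72 mm clear inside it; floor 3 mm, rim 8 mm above its origin (centre of its underside). Fixed on the floor (8 mm above the table) of a fixed wooden tray, 320 x 120 mm plus end handles, rim 28 mm high. The three plates stand 98 mm apart, in any order, in a row along the tray and along each plate's x axis.
- plate_large: The large candle plate, for the 64 mm candle: round brass dish, 90 mm over its rim, 84 mm clear inside it; floor 3 mm, rim 8 mm above its origin (centre of its underside). Fixed on the floor (8 mm above the table) of a fixed wooden tray, 320 x 120 mm plus end handles, rim 28 mm high. The three plates stand 98 mm apart, in any order, in a row along the tray and along each plate's x axis.
- bud_vase: Look-alike, not a candle: off-white ceramic bud vase, 52 mm in diameter, 90 mm tall, shoulders drawn in to a 32 mm neck above 70 mm, a dark hole in the top and no wick. Origin at the centre of its underside. Stands loose on the table or in the carton; stays there.
- lidded_jar: Look-alike, not a candle: off-white ceramic jar, 63 mm in diameter over its lid, 82 mm to the lid's top, with a round wooden lid knob up to 103 mm and no wick. Origin at the centre of its underside. Stands loose on the table or in the carton; stays there.
- carton: Open cardboard carton, 282 mm (its x) by 143 mm (its y), 100 mm high, walls 4 mm; one full-height divider across its middle makes two cells, each 135 x 135 mm clear, centred 69.5 mm either way along its x axis. Each cell holds one candle or look-alike. Fixed; origin at the centre of its underside.
- brass_vase: Bystander: bulbous brass vase, 90 mm in diameter, 130 mm tall, standing loose beyond the work. Origin at the centre of its underside. A low stack of books (180 x 240 mm, 56 mm high, fixed) lies beside it, towards the robot's right.
Things that resemble listed ones, but are neither listed nor needed, are in the scene too. What is shaped like the candle_medium but blue or orange is not meant.

How it is judged (in metres and radians):
At the end, for the whole second after the job is handed in: Each candle stands at rest and released on the plate of its own size: upright within 0.06 rad, its underside on the plate's floor (0 to 6 mm above the plate's underside) and its axis within 13 mm of the plate's centre. The bud vase, lidded jar and brass vase are within 30 mm of where they began (horizontal distance between candle_small and plate_small below 0.013 m and z of candle_small in the frame of plate_small between 0 and 0.006 m and angle between each of candle_small, candle_medium, candle_large's own z axis and vertical below 0.06 rad and linear speed of each of candle_small, candle_medium, candle_large below 0.02 m/s and angular speed of each of candle_small, candle_medium, candle_large below 0.2 rad/s and horizontal distance between candle_medium and plate_medium below 0.013 m and z of candle_medium in the frame of plate_medium between 0 and 0.006 m and horizontal distance between candle_large and plate_large below 0.013 m and z of candle_large in the frame of plate_large between 0 and 0.006 m and distance of each of bud_vase, lidded_jar, brass_vase from where it was at the start of the episode below 0.03 m); the robot touches nothing.
It fails at once if the bud vase is shifted by more than 30 mm or knocked over (distance of bud_vase from where it was at the start of the episode above 0.03 m or angle between bud_vase's own z axis and vertical above 0.5 rad).
It fails at once if the lidded jar is shifted by more than 30 mm or knocked over (distance of lidded_jar from where it was at the start of the episode above 0.03 m or angle between lidded_jar's own z axis and vertical above 0.5 rad).
It fails at once if the brass vase is shifted by more than 30 mm or knocked over (distance of brass_vase from where it was at the start of the episode above 0.03 m or angle between brass_vase's own z axis and vertical above 0.5 rad).
It fails at once if a candle is tipped over (angle between any of candle_small, candle_medium, candle_large's own z axis and vertical above 1 rad).
It also fails if it takes over 93 s, if anything falls off the work surface, if the arm or the gripper's body presses on something with over 40 N, if the wrist force passes 120 N, or if a joint passes its speed limit or range.

## Working session

There is one attempt and no reset: what is moved stays moved. The work goes in short steps, Python scripts to look and compute and a tool call to move; the robot and the scene stay as the last step left them, time stands still between calls to the robot, and variables do not carry over. Pictures are saved under pics/ and viewed, at most 14 in all, crops included, and the job is handed in when it is done.

Besides the shell and the picture viewer there is one more tool, called after "Emit:" as name(argument=value, ...) on one line, values as JSON. arm_command: Moves the arm, as the interface text tells. Its arguments: {"type":"object","properties":{"motion":{"type":"string"},"claw":{"type":"number"},"squeeze":{"type":"number"}},"required":["motion"]}

```bash
mkdir -p pics; cat > h.py <<'E'
import numpy as np, cv2
from bench import monitor, camera, calibration, sign_off
def ray(c,u,v,z):
    "world point on plane z for pixel u,v"
    K,R,t=[np.array(c[k],float) for k in("intrinsics","R","t")]
    t=t.ravel(); d=R.T@np.linalg.inv(K)@np.array([u,v,1.]); o=-R.T@t
    return o+d*(z-o[2])/d[2]
def proj(c,P):
    K,R,t=[np.array(c[k],float) for k in("intrinsics","R","t")]
    p=K@(R@np.array(P,float)+t.ravel()); return p[:2]/p[2]
def save(n,im): cv2.imwrite("pics/"+n+".png",cv2.cvtColor(im,cv2.COLOR_RGB2BGR))
E
python3 - <<'E'
from h import *
for n in("scene","side"):
    im=camera(n); save(n,im); np.save(n,im); c=calibration(n)
    R=np.array(c["R"]);print(n,(-R.T@np.array(c["t"]).ravel()).round(),np.round(R[2],2),np.round(c["intrinsics"],0).tolist())
o=monitor.get_obs();print(o)
E
```

```text
scene [1178.  366.  771.] [-0.6  -0.39 -0.7 ] [[520.0, 0.0, 332.0], [0.0, 520.0, 245.0], [0.0, 0.0, 1.0]]
side [  30. -977.  916.] [ 0.4   0.68 -0.62] [[615.0, 0.0, 311.0], [0.0, 615.0, 229.0], [0.0, 0.0, 1.0]]
{'time_s': 0.1, 'joint_positions': array([ 1.15946555e+00,  3.07483071e-01,  1.50756493e+00, -2.10840151e-05,
        1.32841848e+00, -7.35357594e-02]), 'joint_vel': array([-1.63330632e-03, -2.57703809e-03, -4.04722943e-03,  6.48234208e-06,
        5.41489038e-04,  2.44940750e-04]), 'joint_efforts': array([ 1.71424697e-03, -4.58528137e+01, -2.52608138e+01, -1.32937912e-04,
        5.42377587e-03,  2.05527346e-05]), 'tcp_pos': array([190.47643273, 542.19281335, 403.87315697]), 'eef_rot': array([ 1.68093071e-01,  9.85770684e-01, -9.11975176e-04, -2.14989232e-04]), 'contact_force': array([-0.77411466,  0.33438159, -0.20575663]), 'torque': array([-0.03370757, -0.03760906, -0.02163661]), 'grip_force': 0.0, 'grip_width': 85.37052565223534}
```

View pics/scene.png

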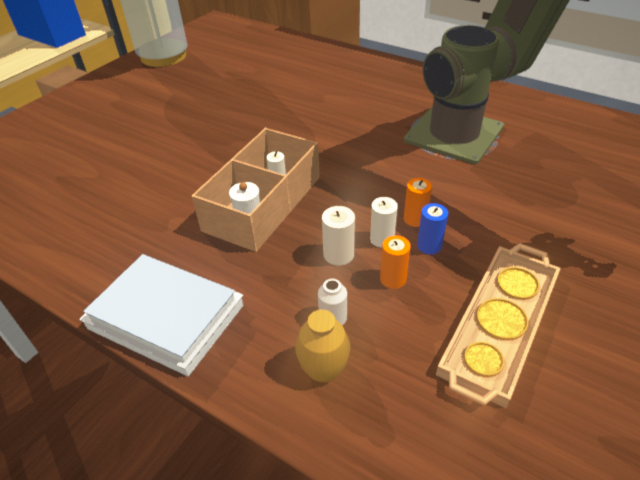

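View pics/side.png

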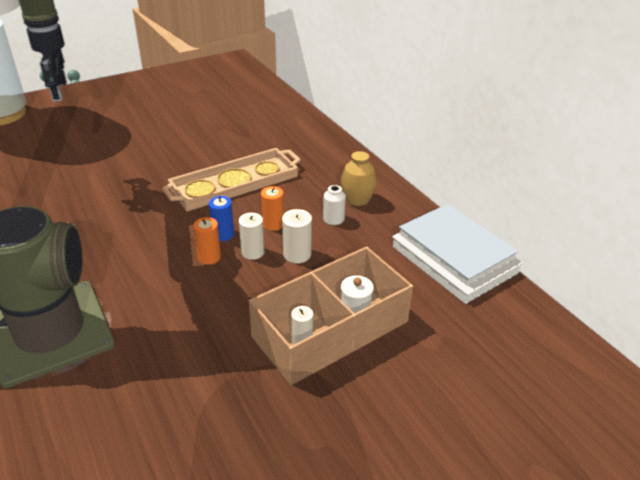

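The scene shows:
- **Ivory, with wick:** large (338,235), medium (384,222), and small in the carton's far cell (276,162).
- **Not meant:** jar with knob (244,197), bud vase with dark hole and neck (333,300), orange ones (418,203) and (395,262), and blue (432,230).
- **Plates:** (484,360), (502,319) and (517,283).

I'll confirm these in an enlarged crop.

```bash
python3 - <<'E'
from h import *
a=np.load("scene.npy");b=np.load("side.npy")
z=lambda i,x,y,w,h,k:cv2.resize(i[y:y+h,x:x+w],None,fx=k,fy=k,interpolation=cv2.INTER_CUBIC)
top=np.hstack([z(a,260,140,200,150,4)[:, :]])
s=z(b,190,175,200,150,4)
save("crop1",cv2.resize(np.vstack([top,s]),(400*1,600)) if 0 else np.hstack([cv2.resize(top[:, :],(400,300)),cv2.resize(s,(400,300))]))
# plates
for n,im in(("scene",a),("side",b)):
    c=calibration(n); h=cv2.cvtColor(im,cv2.COLOR_RGB2HSV)
    m=cv2.inRange(h,(18,150,120),(35,255,255)); m=cv2.morphologyEx(m,cv2.MORPH_CLOSE,np.ones((3,3)))
    for k in cv2.findContours(m,cv2.RETR_EXTERNAL,cv2.CHAIN_APPROX_NONE)[0]:
        if cv2.contourArea(k)<100: continue
        P=np.array([ray(c,u,v,16)[:2] for u,v in k[:,0]],np.float32)
        (x,y),r=cv2.minEnclosingCircle(P); print(n,"plate",k[:,0].mean(0).round(),round(x),round(y),"d",round(2*r), "box",np.round(P.max(0)-P.min(0)))
    # ivory blobs
    m=cv2.inRange(h,(0,0,120),(40,75,255))
    for k in cv2.findContours(m,cv2.RETR_EXTERNAL,cv2.CHAIN_APPROX_NONE)[0]:
        A=cv2.contourArea(k); 
        if 150<A<4000: print(n,"ivory",cv2.boundingRect(k),A)
E
```

```text
scene plate [483. 359.] 638 313 d 67 box [66. 65.]
scene plate [322. 346.] 754 64 d 146 box [128. 109.]
scene plate [502. 319.] 540 311 d 92 box [91. 89.]
scene plate [518. 283.] 444 309 d 82 box [81. 77.]
scene plate [396. 245.] 471 65 d 54 box [52. 53.]
scene plate [35. 82.] 395 -1207 d 352 box [334. 153.]
scene plate [100.  54.] 163 -1194 d 271 box [227. 151.]
scene plate [123.  25.] -40 -1330 d 520 box [316. 423.]
scene plate [92. 11.] -64 -1516 d 335 box [163. 317.]
scene plate [ 4. 19.] 138 -1788 d 382 box [214. 321.]
scene ivory (0, 303, 36, 58) 811.5
scene ivory (318, 278, 29, 46) 881.5
scene ivory (79, 254, 164, 122) 2900.5
scene ivory (322, 206, 33, 59) 1646.0
scene ivory (370, 197, 28, 50) 1002.5
scene ivory (229, 182, 31, 32) 663.5
scene ivory (266, 151, 20, 23) 305.5
scene ivory (121, 0, 66, 59) 2972.5
side ivory (291, 305, 22, 39) 653.0
side ivory (75, 282, 29, 37) 496.0
side ivory (340, 275, 34, 38) 930.0
side ivory (239, 212, 25, 48) 963.5
side ivory (282, 209, 30, 55) 1366.0
side ivory (323, 185, 23, 40) 748.0
side ivory (0, 0, 48, 117) 2420.5
```

View pics/crop1.png

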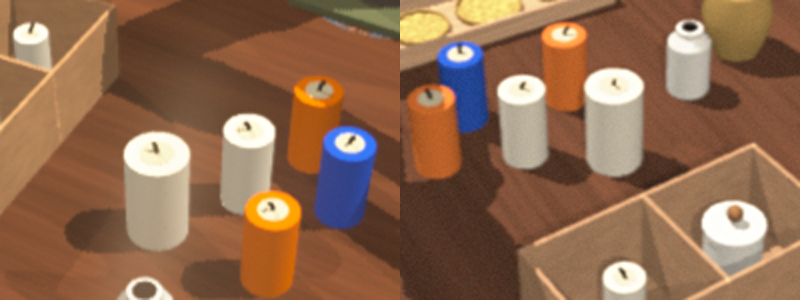

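The crop confirms ivory, wicked, flat-topped candles. In scene the large one's wick is at (338,217), the medium's at (384,206) and the small's, in the carton, at (275,157). The vase has a neck and hole, the jar has a knob. Next I'll work out the positions.

```bash
python3 - <<'E'
from h import *
from scipy import ndimage
def loc(c,bb,r,h,carton):
    x,y,w,hh=bb; o=-np.array(c["R"]).T@np.array(c["t"]).ravel()
    u=x+w/2; out=[]
    T=ray(c,u,y,h)[:2]; d=(o[:2]-T)/np.linalg.norm(o[:2]-T); out.append((T+r*d).round(1))
    if not carton:
        B=ray(c,u,y+hh,0)[:2]; d=(o[:2]-B)/np.linalg.norm(o[:2]-B); out.append((B-r*d).round(1))
    C=np.append(out[0],h); R=np.array(c["R"]); dep=(R@C+np.array(c["t"]).ravel())[2]
    return out,"width %.1f"%(w*dep/c["intrinsics"][0][0])
it={"S":(20,85,1),"M":(26,95,0),"L":(32,105,0),"bud":(16,90,0),"jar":(31.5,82,1)}
bb={"scene":{"S":(266,151,20,23),"M":(370,197,28,50),"L":(322,206,33,59),"jar":(229,182,31,32)},
"side":{"S":(291,305,22,39),"M":(239,212,25,48),"L":(282,209,30,55),"jar":(340,275,34,38)}}
for n in bb:
    c=calibration(n)
    for k in bb[n]: print(n,k,*loc(c,bb[n][k],*it[k]))
wick={"scene":{"S":(275.5,157),"M":(384.5,206),"L":(338.5,217.5)},"side":{"S":(302,312),"M":(251,217.5),"L":(297,218)}}
for n in wick:
    for k,p in wick[n].items(): print(n,k,"wick",ray(calibration(n),*p,it[k][1])[:2].round(1))
for n in("scene","side"):
    im=np.load(n+".npy"); h=cv2.cvtColor(im,cv2.COLOR_RGB2HSV); c=calibration(n)
    for nm,lo,hi in(("orange",(3,200,120),(14,255,255)),("blue",(112,180,60),(125,255,255))):
        m=cv2.inRange(h,lo,hi)
        for k in cv2.findContours(m,cv2.RETR_EXTERNAL,cv2.CHAIN_APPROX_NONE)[0]:
            b=cv2.boundingRect(k)
            if 20<b[2]<40 and 35<b[3]<60: print(n,nm,b,*loc(c,b,26,95,0))
c=calibration("scene"); print("bud",loc(c,(318,278,29,46),26,90,0))
for p in((268,131),(319,145),(196,196),(250,244)): print("carton corner",p,ray(c,*p,100)[:2].round())
c=calibration("side")
for p in((368,254),(411,290),(252,301),(291,340)): print("carton corner",p,ray(c,*p,100)[:2].round())
E
```

```text
scene S [array([ 418.7, -269.8])] width 45.4
scene M [array([458. ,  24.1]), array([451.3,  28.9])] width 55.8
scene L [array([542.7, -28.8]), array([540.6, -31.9])] width 63.5
scene jar [array([ 550.7, -253.2])] width 65.5
side S [array([ 422.2, -271.1])] width 41.1
side M [array([459.8,  24.3]), array([452.6,  25.2])] width 55.2
side L [array([543. , -31.4]), array([541.3, -32.9])] width 65.7
side jar [array([ 552.4, -256.6])] width 67.0
scene S wick [ 423.1 -269.6]
scene M wick [458.8  26.9]
scene L wick [544.5 -28. ]
side S wick [ 423.  -269.6]
side M wick [460.3  30.2]
side L wick [542.2 -32.5]
scene orange (381, 248, 29, 41) [array([576.9, 109.5]), array([541.2, 102.8])] width 52.0
scene orange (404, 178, 28, 49) [array([366.8,  54.5]), array([358.4,  65.4])] width 58.1
side orange (195, 227, 25, 37) [array([355.2,  20.2]), array([358.2,  61.6])] width 53.4
bud ([array([692.7,  50.9]), array([677.3,  38.2])], 'width 49.7')
carton corner (268, 131) [ 364. -334.]
carton corner (319, 145) [ 351. -198.]
carton corner (196, 196) [ 632. -315.]
carton corner (250, 244) [ 686. -133.]
carton corner (368, 254) [ 614. -205.]
carton corner (411, 290) [ 626. -333.]
carton corner (252, 301) [ 348. -212.]
carton corner (291, 340) [ 366. -332.]
```

Measured in mm:
- **Candles:** large at about (542,-31), medium (456,26), small (421,-270).
- **Plates:** medium (444,310), large (540,311), small (638,313).

Sizes and spacing check out. I'll go over the tray first and square the tool to world axes.

Units first: shifts go in shares of 100 cm and turns go in shares of pi/2 rad. So -40.7 cm / 100 = -0.407, -10.2 cm / 100 = -0.102, -0.338 rad / 1.5708 = -0.2152.

Emit:
arm_command(motion="-0.407 -0.102 0 0 0 -0.2152; -0.407 -0.102 0 0 0 -0.2152; -0.407 -0.102 0 0 0 -0.2152; -0.407 -0.102 0 0 0 -0.2152; -0.407 -0.102 0 0 0 -0.2152; -0.407 -0.102 0 0 0 -0.2152; -0.407 -0.102 0 0 0 -0.2152; -0.407 -0.102 0 0 0 -0.2152; -0.407 -0.102 0 0 0 -0.2152; -0.407 -0.102 0 0 0 -0.2152; -0.407 -0.102 0 0 0 -0.2152; -0.407 -0.102 0 0 0 -0.2152", claw=8.5, squeeze=40)

```text
time_s: 1.1
tcp_pos: [543.4, 309.2, 403.8]
eef_rot: [0.002, 1.0, -0.0, -0.0]
contact_force: [0.3, 0.6, -0.9]
grip_width: 85.3
grip_force: 0.0
```

```bash
python3 - <<'E'
from h import *
c=calibration("wrist");im=camera("wrist");save("w1",im);np.save("w1",im)
o=monitor.get_obs();print(o["tcp_pos"],o["eef_rot"],o["joint_positions"],o["time_s"]);R=np.array(c["R"]);print((-R.T@np.array(c["t"]).ravel()).round(),R[2].round(2))
h=cv2.cvtColor(im,cv2.COLOR_RGB2HSV)
m=cv2.inRange(h,(18,130,110),(36,255,255)); m=cv2.morphologyEx(m,cv2.MORPH_CLOSE,np.ones((5,5)))
for k in cv2.findContours(m,cv2.RETR_EXTERNAL,cv2.CHAIN_APPROX_NONE)[0]:
    if cv2.contourArea(k)<1000: continue
    P=np.array([ray(c,u,v,16)[:2] for u,v in k[:,0]],np.float32)
    print(cv2.fitEllipse(P),cv2.minEnclosingCircle(P),cv2.boundingRect(k))
E
```

```text
[541.58528827 310.40111582 403.80347711] [ 1.40271483e-03  9.99998590e-01 -1.12403638e-04 -9.16860057e-04] [ 4.52584947e-01  3.76280585e-01  1.39989636e+00  6.14851217e-04
  1.36716231e+00 -1.11553082e+00] 1.15
[460. 309. 373.] [ 0.32 -0.   -0.95]
((537.7555541992188, 312.7803039550781), (80.1546859741211, 86.3750991821289), 101.40000915527344) ((536.5436401367188, 311.947998046875), 44.43912124633789) (276, 136, 105, 97)
```

View pics/w1.png

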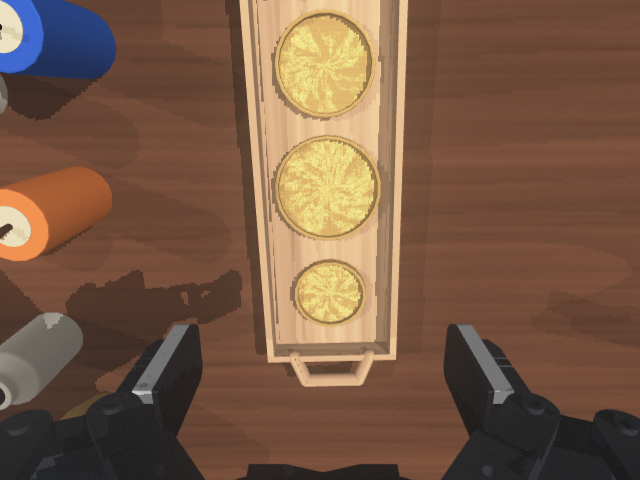

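The wrist picture shows the tray running along x, with plate rims: medium x 273–375, y 9–118; large x 275–381, y 135–240; small x 293–367, y 259–325. Next I'll cast those onto z=16.

```bash
python3 - <<'E'
from h import *
c=calibration("wrist")
for n,(a,b,t,d) in dict(M=(273,375,9,118),L=(275,381,135,240),S=(293,366,259,325)).items():
    u=(a+b)/2;T=ray(c,u,t,16);B=ray(c,u,d,16);l=ray(c,a,(t+d)/2,16);r=ray(c,b,(t+d)/2,16)
    print(n,((T+B)/2).round(1),abs(T-B)[0].round(),((l+r)/2).round(1),abs(l-r)[1].round())
E
```

```text
M [437.  310.8  16. ] 78.0 [435.6 310.8  16. ] 79.0
L [534.2 313.9  16. ] 90.0 [532.4 313.9  16. ] 89.0
S [630.2 315.3  16. ] 66.0 [629.3 315.3  16. ] 67.0
```

Emit:
arm_command(motion="0 -0.34 0 0 0 0; 0 -0.34 0 0 0 0; 0 -0.34 0 0 0 0; 0 -0.34 0 0 0 0; 0 -0.34 0 0 0 0; 0 -0.34 0 0 0 0; 0 -0.34 0 0 0 0; 0 -0.34 0 0 0 0; 0 -0.34 0 0 0 0; 0 -0.34 0 0 0 0; 0 -0.34 0 0 0 0; 0 -0.34 0 0 0 0")

```text
time_s: 2.15
tcp_pos: [540.3, -26.5, 404.7]
eef_rot: [-0.001, 1.0, 0.001, -0.0]
contact_force: [0.1, -0.1, -0.1]
grip_width: 84.9
grip_force: 0.0
```

```bash
python3 - <<'E'
from h import *
c=calibration("wrist");im=camera("wrist");save("w2",im);np.save("w2",im)
o=monitor.get_obs();print(o["tcp_pos"],o["eef_rot"],o["joint_positions"],o["time_s"])
for n,P in dict(L=(542,-31,105),M=(456,26,95)).items(): print(n,proj(c,P).round())
E
```

```text
[540.4976527  -26.42252375 404.6436523 ] [-1.42611566e-03  9.99998834e-01  4.96706147e-04 -2.25729127e-04] [-1.27248965e-01  2.59932055e-01  1.57596971e+00  9.60685280e-04
  1.30626621e+00 -1.70114897e+00] 2.2
L [317. 231.]
M [409.  92.]
```

View pics/w2.png

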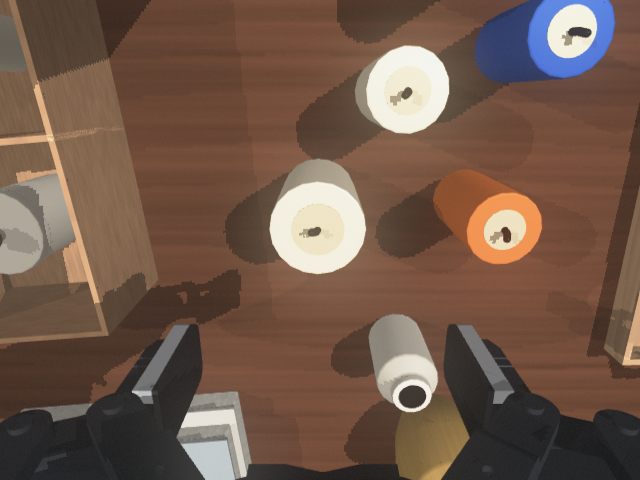

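Wrist view: large candle top near (318,226), medium (408,90), both where predicted. Bud vase at (400,360), orange at (495,220). I'll refine this, and check the plates in the side view.

```bash
python3 - <<'E'
from h import *
c=calibration("wrist")
for n,(a,b,t,d,z) in dict(L=(270,366,180,273,105),M=(366,449,46,132,95)).items():
    T=ray(c,(a+b)/2,d,z);B=ray(c,(a+b)/2,t,z);l=ray(c,a,(t+d)/2,z);r=ray(c,b,(t+d)/2,z)
    print(n,"bottom edge",T.round(1),"top",B.round(1),"mid",((l+r)/2).round(1),"w",abs(l-r)[1].round())
im=np.load("side.npy");c=calibration("side");h=cv2.cvtColor(im,cv2.COLOR_RGB2HSV)
m=cv2.inRange(h,(18,140,110),(36,255,255));m[:,310:]=0;m[:150]=0;m[205:]=0
m=cv2.morphologyEx(m,cv2.MORPH_CLOSE,np.ones((3,3)))
for k in cv2.findContours(m,cv2.RETR_EXTERNAL,cv2.CHAIN_APPROX_NONE)[0]:
    if cv2.contourArea(k)<60: continue
    P=np.array([ray(c,u,v,13)[:2] for u,v in k[:,0]],np.float32);print(cv2.boundingRect(k),(P.max(0)+P.min(0))/2,np.ptp(P,0))
c=calibration("side"); s=calibration("scene"); im=np.load("scene.npy")
a=cv2.resize(np.load("side.npy")[145:210,160:305],None,fx=4,fy=4,interpolation=cv2.INTER_CUBIC)
b=cv2.resize(im[240:405,435:570],None,fx=3.4,fy=3.4,interpolation=cv2.INTER_CUBIC)
for A,cc,x0,y0,f in((a,c,160,145,4),(b,s,435,240,3.4)):
  for x,y,r in((438,311,39),(535,313,45),(632,315,33)):
    for q,col in((0,(255,0,0)),(6,(0,0,255))):
      p=(proj(cc,(x+q,y,11))-[x0,y0])*f; cv2.circle(A,tuple(int(v) for v in p),2,col,-1)
H=max(len(a),len(b));W=a.shape[1]
o=np.zeros((600,800,3),np.uint8);a=cv2.resize(a,(420,int(a.shape[0]*420/W)));b=cv2.resize(b,(370,452));o[:len(a),:420]=a;o[:452,425:795]=b;save("pl",o)
E
```

```text
L bottom edge [572.3 -30.2 105. ] top [508.7 -30.1 105. ] mid [539.3 -30.1 105. ] w 63.0
M bottom edge [479.9  26.4  95. ] top [430.2  23.1  95. ] mid [454.3  24.7  95. ] w 51.0
```

View pics/pl.png

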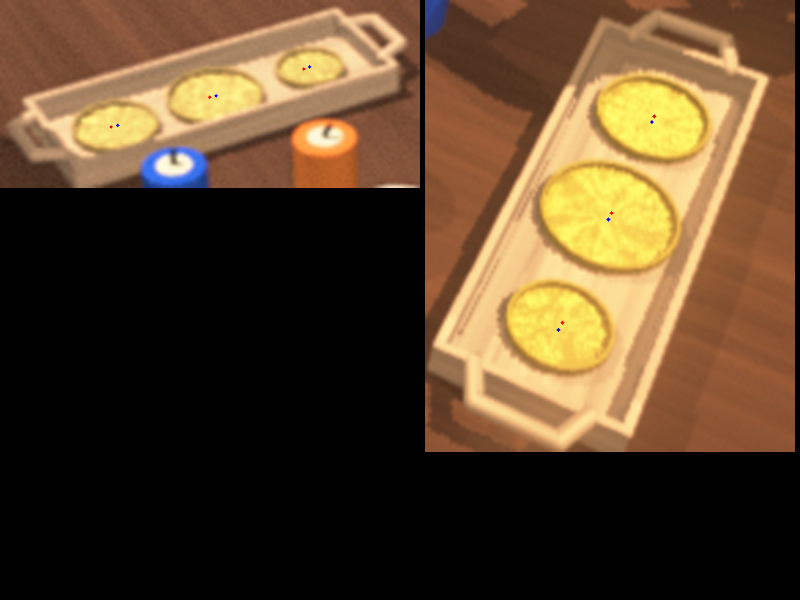

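Scene and side views both favour the blue dots, so the plates are M (442,310), L (540,312), S (638,313). Now grasping the large candle.

Scaled: 18 cm / 100 = 0.18, 17 cm / 100 = 0.17.

Emit:
arm_command(motion="0 -0.002 0 0 0 0; 0 -0.002 0.03 0 0 0; 0 -0.002 0.06 0 0 0; 0 -0.002 0.09 0 0 0; 0 -0.002 0.12 0 0 0; 0 -0.002 0.14 0 0 0; 0 -0.002 0.16 0 0 0; 0 -0.002 0.17 0 0 0; 0 -0.002 0.18 0 0 0; 0 -0.002 0.18 0 0 0; 0 -0.002 0.18 0 0 0; 0 -0.002 0.18 0 0 0")

```text
time_s: 3.2
tcp_pos: [541.5, -30.5, 225.7]
eef_rot: [-0.0, 1.0, -0.0, 0.001]
contact_force: [0.9, -0.2, 0.1]
grip_width: 84.7
grip_force: 0.0
```

Emit:
arm_command(motion="0 0 0 0 0 0; 0 0 0 0 0 0; 0 0 0 0 0 0; 0 0 0 0 0 0; 0 0 0 0 0 0; 0 0 0 0 0 0; 0 0 0 0 0 0; 0 0 0 0 0 0", claw=5.5, squeeze=40)

```text
time_s: 3.87
tcp_pos: [541.4, -30.6, 226.1]
eef_rot: [0.0, 1.0, 0.0, 0.001]
contact_force: [-0.3, 1.0, 5.5]
grip_width: 63.4
grip_force: 43.0
```

```bash
python3 - <<'E'
from h import *
o=monitor.get_obs();print({k:np.round(o[k],2) for k in o})
E
```

```text
{'time_s': np.float64(3.87), 'joint_positions': array([-0.13,  0.46,  1.8 ,  0.  ,  0.88, -1.71]), 'joint_vel': array([ 0.,  0., -0., -0.,  0., -0.]), 'joint_efforts': array([-8.100e-01, -4.412e+01, -1.603e+01, -3.000e-01, -2.600e-01,
       -1.000e-02]), 'tcp_pos': array([541.36, -30.56, 226.14]), 'eef_rot': array([0., 1., 0., 0.]), 'contact_force': array([-0.25,  0.96,  5.47]), 'torque': array([ 0.13,  0.09, -0.03]), 'grip_force': np.float64(43.02), 'grip_width': np.float64(63.41)}
```

Gripped at 63.4 mm, so it is the large candle. Lifting and carrying.

Scaled: 18 cm / 100 = 0.18, -15 cm / 100 = -0.15.

Emit:
arm_command(motion="0 0 -0.02 0 0 0; 0 0 -0.04 0 0 0; 0 0 -0.07 0 0 0; 0 0 -0.1 0 0 0; 0 0 -0.13 0 0 0; 0 0.01 -0.15 0 0 0; 0 0.03 -0.15 0 0 0; 0 0.06 -0.15 0 0 0; 0 0.09 -0.15 0 0 0; 0 0.12 -0.15 0 0 0; 0 0.15 -0.15 0 0 0; 0 0.18 -0.15 0 0 0")

```text
time_s: 4.87
tcp_pos: [540.0, 150.4, 374.4]
eef_rot: [0.0, 1.0, -0.0, -0.001]
contact_force: [0.5, -0.6, -3.9]
grip_width: 62.7
grip_force: 46.2
```

Scaled: 16.2 cm / 100 = 0.162, 15.5 cm / 100 = 0.155.

Emit:
arm_command(motion="0 0.03 0 0 0 0; 0 0.06 0 0 0 0; 0 0.09 0 0 0 0; 0 0.12 0 0 0 0; 0 0.14 0 0 0 0; 0.001 0.155 0 0 0 0; 0.001 0.162 0 0 0 0; 0.001 0.162 0 0 0 0; 0.001 0.162 0 0 0 0; 0.001 0.162 0 0 0 0; 0.001 0.162 0 0 0 0; 0.001 0.162 0 0 0 0")

```text
time_s: 5.87
tcp_pos: [540.0, 310.2, 374.8]
eef_rot: [0.001, 1.0, -0.0, -0.0]
contact_force: [0.5, 0.2, -3.0]
grip_width: 63.3
grip_force: 46.2
```

```bash
python3 - <<'E'
from h import *
c=calibration("wrist");im=camera("wrist");save("w3",im);np.save("w3",im)
o=monitor.get_obs();print(o["tcp_pos"],o["eef_rot"],o["time_s"],o["grip_width"])
for x,y,r in((442,310,39),(540,312,45)):print(proj(c,(x-r,y,16)).round(),proj(c,(x,y+r,16)).round(),proj(c,(x,y-r,16)).round())
E
```

```text
[539.96205026 310.34360466 374.84317035] [ 5.62480703e-04  9.99999833e-01 -1.30578439e-04  1.52976321e-05] 5.9167 63.324217161633975
[324.  11.] [378.  72.] [269.  72.]
[326. 148.] [384. 206.] [269. 206.]
```

View pics/w3.png

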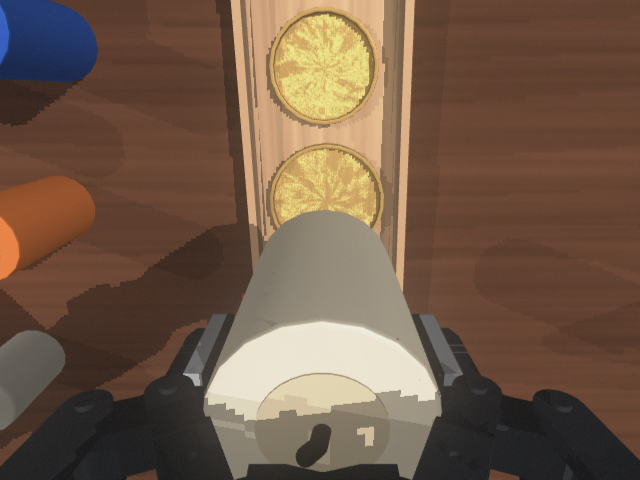

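The static view shows the medium plate's rim top at y=8 and the large's at y=143, i.e. about 2–3 mm less x. Correcting slightly and lowering.

Scaled: 13.7 cm / 100 = 0.137, 13.6 cm / 100 = 0.136.

Emit:
arm_command(motion="0.002 0.001 0.02 0 0 0; 0.002 0.001 0.05 0 0 0; 0.002 0.001 0.08 0 0 0; 0.002 0.001 0.1 0 0 0; 0.002 0.001 0.115 0 0 0; 0.002 0.001 0.125 0 0 0; 0.002 0.001 0.13 0 0 0; 0.002 0.001 0.133 0 0 0; 0.002 0.001 0.135 0 0 0; 0.002 0.001 0.136 0 0 0; 0.002 0.001 0.137 0 0 0; 0.002 0.001 0.137 0 0 0")

```text
time_s: 6.92
tcp_pos: [538.0, 312.5, 238.5]
eef_rot: [-0.0, 1.0, 0.0, 0.001]
contact_force: [0.0, 0.5, -4.2]
grip_width: 63.2
grip_force: 46.2
```

Scaled: 0.1 cm / 100 = 0.001.

Emit:
arm_command(motion="0 0 0.001 0 0 0; 0 0 0.001 0 0 0; 0 0 0.001 0 0 0")

```text
time_s: 7.17
tcp_pos: [538.0, 312.6, 237.3]
eef_rot: [-0.0, 1.0, 0.0, 0.001]
contact_force: [-0.3, -0.4, -1.3]
grip_width: 63.4
grip_force: 46.3
```

Scaled: -15 cm / 100 = -0.15, -12 cm / 100 = -0.12.

Emit:
arm_command(motion="0 0 0 0 0 0; 0 0 0 0 0 0; 0 0 0 0 0 0; 0 0 0 0 0 0; 0 0 -0.02 0 0 0; 0 0 -0.05 0 0 0; 0 0 -0.09 0 0 0; 0 0 -0.12 0 0 0; 0 0 -0.15 0 0 0; 0 0 -0.15 0 0 0; 0 0 -0.15 0 0 0; 0 0 -0.15 0 0 0", claw=8.5)

```text
time_s: 8.17
tcp_pos: [537.4, 312.2, 386.5]
eef_rot: [-0.0, 1.0, -0.0, -0.0]
contact_force: [-0.9, -0.0, -0.3]
grip_width: 85.2
grip_force: 0.0
```

```bash
python3 - <<'E'
from h import *
im=camera("scene");s=calibration("scene");h=cv2.cvtColor(im,cv2.COLOR_RGB2HSV);np.save("scene2",im)
m=cv2.inRange(h,(0,0,120),(40,75,255));m[:,:430]=0
for k in cv2.findContours(m,cv2.RETR_EXTERNAL,cv2.CHAIN_APPROX_NONE)[0]:
    b=cv2.boundingRect(k)
    if cv2.contourArea(k)>500: print(b)
print(monitor.get_obs()["tcp_pos"])
save("s2",cv2.resize(im[160:400,420:600],None,fx=2.5,fy=2.5,interpolation=cv2.INTER_CUBIC))
E
```

```text
(485, 266, 50, 66)
(615, 36, 25, 69)
(430, 0, 96, 56)
[537.21979714 312.07612391 385.48188807]
```

View pics/s2.png

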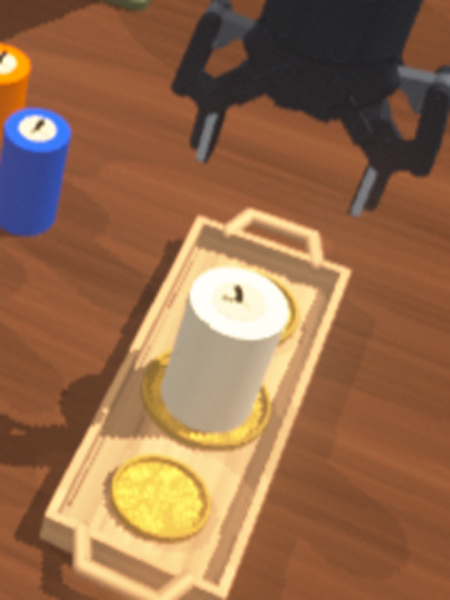

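The large candle stands upright and centred on the large plate at (490,330) in scene. Next the medium candle at (455,25).

Emit:
arm_command(motion="0.082 -0.287 0 0 0 0; 0.082 -0.287 0 0 0 0; 0.082 -0.287 0 0 0 0; 0.082 -0.287 0 0 0 0; 0.082 -0.287 0 0 0 0; 0.082 -0.287 0 0 0 0; 0.082 -0.287 0 0 0 0; 0.082 -0.287 0 0 0 0; 0.082 -0.287 0 0 0 0; 0.082 -0.287 0 0 0 0; 0.082 -0.287 0 0 0 0; 0.082 -0.287 0 0 0 0")

```text
time_s: 9.22
tcp_pos: [456.4, 26.7, 386.3]
eef_rot: [-0.001, 1.0, 0.0, -0.0]
contact_force: [-0.1, 0.6, 0.0]
grip_width: 85.0
grip_force: 0.0
```

```bash
python3 - <<'E'
from h import *
c=calibration("wrist");im=camera("wrist");h=cv2.cvtColor(im,cv2.COLOR_RGB2HSV);np.save("w4",im)
o=monitor.get_obs();print(o["tcp_pos"],o["joint_positions"].round(2),proj(c,(455,25.5,95)))
m=cv2.inRange(h,(10,0,190),(45,90,255))
for k in cv2.findContours(m,cv2.RETR_EXTERNAL,cv2.CHAIN_APPROX_NONE)[0]:
    if cv2.contourArea(k)<1500: continue
    b=cv2.boundingRect(k);x,y,w,hh=b;print(b,*[ray(c,u,v,95)[:2].round(1) for u,v in((x,y+hh/2),(x+w,y+hh/2),(x+w/2,y+hh))])
E
```

```text
[456.35495577  26.68521903 386.37278435] [-0.03  0.16  1.77  0.    1.22 -1.61] [322.09522676 230.15221029]
(316, 399, 56, 73) [618.  21.] [617.9  63.4] [653.7  42.8]
(281, 168, 81, 100) [ 4.47e+02 -4.00e-01] [447.   50.6] [481.   25.1]
(452, 156, 47, 46) [422.2 104.8] [422.2 133.5] [436.6 120.8]
(591, 103, 49, 199) [436.8 192.7] [436.8 223.2] [505.5 223.1]
(354, 44, 51, 55) [361.1  43.5] [361.   72.3] [375.8  58.5]
```

Confirmed: 51 mm wide, centre (455,25).

Scaled: 17 cm / 100 = 0.17, 16 cm / 100 = 0.16.

Emit:
arm_command(motion="0.001 -0.001 0 0 0 0; 0.001 -0.001 0.03 0 0 0; 0.001 -0.001 0.06 0 0 0; 0.001 -0.001 0.09 0 0 0; 0.001 -0.001 0.12 0 0 0; 0.001 -0.001 0.14 0 0 0; 0.001 -0.001 0.16 0 0 0; 0.001 -0.001 0.17 0 0 0; 0.001 -0.001 0.17 0 0 0; 0.001 -0.001 0.17 0 0 0; 0.001 -0.001 0.17 0 0 0")

```text
time_s: 10.18
tcp_pos: [455.4, 24.7, 217.2]
eef_rot: [-0.001, 1.0, -0.0, 0.001]
contact_force: [0.2, 0.3, -0.2]
grip_width: 85.0
grip_force: 0.0
```

Emit:
arm_command(motion="0 0 0 0 0 0; 0 0 0 0 0 0; 0 0 0 0 0 0; 0 0 0 0 0 0; 0 0 0 0 0 0; 0 0 0 0 0 0; 0 0 0 0 0 0; 0 0 0 0 0 0; 0 0 0 0 0 0; 0 0 0 0 0 0", claw=4.2)

```text
time_s: 11.02
tcp_pos: [455.2, 24.4, 217.7]
eef_rot: [0.0, 1.0, 0.0, 0.001]
contact_force: [-0.6, 0.4, 5.7]
grip_width: 51.1
grip_force: 40.6
```

Scaled: 18 cm / 100 = 0.18, -15 cm / 100 = -0.15.

Emit:
arm_command(motion="0 0 -0.02 0 0 0; 0 0 -0.04 0 0 0; 0 0 -0.07 0 0 0; 0 0 -0.1 0 0 0; 0 0 -0.13 0 0 0; 0 0.01 -0.15 0 0 0; 0 0.03 -0.15 0 0 0; 0 0.06 -0.15 0 0 0; 0 0.09 -0.15 0 0 0; 0 0.12 -0.15 0 0 0; 0 0.15 -0.15 0 0 0; 0 0.18 -0.15 0 0 0")

```text
time_s: 12.02
tcp_pos: [454.1, 205.5, 366.8]
eef_rot: [0.0, 1.0, -0.0, -0.0]
contact_force: [-0.0, -0.8, -1.7]
grip_width: 50.8
grip_force: 42.7
```

Scaled: 10.5 cm / 100 = 0.105, 10 cm / 100 = 0.1.

Emit:
arm_command(motion="0.005 0.03 0 0 0 0; 0.01 0.06 0 0 0 0; 0.014 0.085 0 0 0 0; 0.014 0.1 0 0 0 0; 0.014 0.105 0 0 0 0; 0.014 0.105 0 0 0 0; 0.014 0.105 0 0 0 0; 0.014 0.105 0 0 0 0; 0.014 0.105 0 0 0 0; 0.014 0.105 0 0 0 0; 0.014 0.105 0 0 0 0; 0.014 0.105 0 0 0 0")

```text
time_s: 13.02
tcp_pos: [440.9, 308.8, 366.8]
eef_rot: [0.0, 1.0, -0.0, 0.0]
contact_force: [-0.3, 0.1, -2.6]
grip_width: 50.4
grip_force: 42.7
```

Scaled: 13.8 cm / 100 = 0.138, 13.7 cm / 100 = 0.137.

Emit:
arm_command(motion="0 0.001 0.02 0 0 0; 0 0.001 0.05 0 0 0; 0 0.001 0.08 0 0 0; 0 0.001 0.1 0 0 0; 0 0.001 0.115 0 0 0; 0 0.001 0.125 0 0 0; 0 0.001 0.13 0 0 0; 0 0.001 0.133 0 0 0; 0 0.001 0.135 0 0 0; 0 0.001 0.137 0 0 0; 0 0.001 0.138 0 0 0; 0 0.001 0.138 0 0 0")

```text
time_s: 14.02
tcp_pos: [441.0, 310.5, 229.2]
eef_rot: [-0.0, 1.0, 0.0, 0.0]
contact_force: [-0.4, 0.3, -2.3]
grip_width: 50.8
grip_force: 42.7
```

Scaled: 0.1 cm / 100 = 0.001.

Emit:
arm_command(motion="0 0 0.001 0 0 0; 0 0 0.001 0 0 0; 0 0 0.001 0 0 0")

```text
time_s: 14.27
tcp_pos: [441.0, 310.5, 228.8]
eef_rot: [-0.0, 1.0, 0.0, 0.001]
contact_force: [-1.2, -0.1, 6.4]
grip_width: 50.8
grip_force: 43.1
```

Scaled: -17 cm / 100 = -0.17, -15 cm / 100 = -0.15.

Emit:
arm_command(motion="0 0 0 0 0 0; 0 0 0 0 0 0; 0 0 0 0 0 0; 0 0 0 0 0 0; 0 0 -0.02 0 0 0; 0 0 -0.05 0 0 0; 0 0 -0.09 0 0 0; 0 0 -0.12 0 0 0; 0 0 -0.15 0 0 0; 0 0 -0.17 0 0 0; 0 0 -0.17 0 0 0; 0 0 -0.17 0 0 0", claw=8.5)

```text
time_s: 15.27
tcp_pos: [441.0, 310.5, 398.9]
eef_rot: [-0.0, 1.0, 0.001, 0.001]
contact_force: [-0.2, 0.6, 0.2]
grip_width: 84.9
grip_force: 0.0
```

Scaled: -48 cm / 100 = -0.48, -44 cm / 100 = -0.44.

Emit:
arm_command(motion="0 -0.04 0 0 0 0; 0 -0.08 0 0 0 0; 0 -0.12 0 0 0 0; 0 -0.16 0 0 0 0; 0 -0.2 0 0 0 0; 0 -0.24 0 0 0 0; 0 -0.28 0 0 0 0; 0.005 -0.32 0 0 0 0; 0.01 -0.36 0 0 0 0; 0.015 -0.4 0 0 0 0; 0.019 -0.44 0 0 0 0; 0.019 -0.48 0 0 0 0", claw=6.5)

```text
time_s: 16.27
tcp_pos: [419.9, -171.0, 395.7]
eef_rot: [0.0, 1.0, 0.001, -0.002]
contact_force: [0.8, 0.6, -0.9]
grip_width: 64.9
grip_force: 0.0
```

Emit:
arm_command(motion="0 -0.04 0 0 0 0; 0 -0.08 0 0 0 0; 0 -0.099 0 0 0 0; 0 -0.099 0 0 0 0; 0 -0.099 0 0 0 0; 0 -0.099 0 0 0 0; 0 -0.099 0 0 0 0; 0 -0.099 0 0 0 0")

```text
time_s: 16.93
tcp_pos: [421.8, -267.2, 397.3]
eef_rot: [-0.001, 1.0, 0.0, -0.0]
contact_force: [-1.0, 0.3, -0.6]
grip_width: 65.1
grip_force: 0.0
```

```bash
python3 - <<'E'
from h import *
c=calibration("wrist");im=camera("wrist");h=cv2.cvtColor(im,cv2.COLOR_RGB2HSV);save("w5",im)
o=monitor.get_obs();print(o["tcp_pos"],o["joint_positions"].round(2),o["time_s"],proj(c,(421.5,-270,85)))
m=cv2.inRange(h,(10,0,170),(45,90,255))
for k in cv2.findContours(m,cv2.RETR_EXTERNAL,cv2.CHAIN_APPROX_NONE)[0]:
    if cv2.contourArea(k)<1000: continue
    b=cv2.boundingRect(k);x,y,w,hh=b;print(b,*[ray(c,u,v,85)[:2].round(1) for u,v in((x,y+hh/2),(x+w,y+hh/2),(x+w/2,y+hh))])
im2=camera("scene")[240:400,420:580]; im2=cv2.resize(im2,(360,360),interpolation=cv2.INTER_CUBIC)
save("c5",np.hstack([cv2.resize(im,(440,360)),im2]))
E
```

```text
[ 421.86507215 -267.30243003  397.54512925] [-0.65  0.21  1.67  0.    1.27 -2.22] 16.9833 [319.5095313  222.59634246]
(281, 315, 110, 99) [ 534.9 -299.7] [ 534.9 -215.3] [ 581.4 -257. ]
(287, 193, 58, 56) [ 420.4 -292.2] [ 420.4 -252.6] [ 440.7 -272.5]
```

View pics/c5.png

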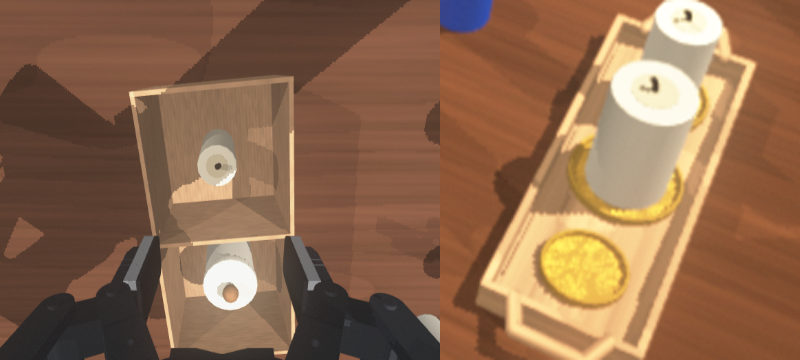

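Wrist part: small candle at (317,221) in the full picture, in the far cell, clear of the walls; it measures 40 mm wide at (420.5,-272). Scene part: large and medium candles stand in place. Descending.

Scaled: 18 cm / 100 = 0.18, 17 cm / 100 = 0.17.

Emit:
arm_command(motion="0.001 -0.004 0 0 0 0; 0.001 -0.004 0.03 0 0 0; 0.001 -0.004 0.06 0 0 0; 0.001 -0.004 0.09 0 0 0; 0.001 -0.004 0.12 0 0 0; 0.001 -0.004 0.14 0 0 0; 0.001 -0.004 0.155 0 0 0; 0.001 -0.004 0.17 0 0 0; 0.001 -0.004 0.18 0 0 0; 0.001 -0.004 0.18 0 0 0; 0.001 -0.004 0.18 0 0 0; 0.001 -0.004 0.18 0 0 0")

```text
time_s: 18.03
tcp_pos: [421.3, -272.9, 218.3]
eef_rot: [-0.0, 1.0, -0.0, 0.0]
contact_force: [-0.9, 0.0, 0.1]
grip_width: 65.1
grip_force: 0.0
```

Emit:
arm_command(motion="0 0 0 0 0 0; 0 0 0 0 0 0; 0 0 0 0 0 0; 0 0 0 0 0 0; 0 0 0 0 0 0; 0 0 0 0 0 0; 0 0 0 0 0 0; 0 0 0 0 0 0; 0 0 0 0 0 0; 0 0 0 0 0 0", claw=3, squeeze=30)

```text
time_s: 18.87
tcp_pos: [421.2, -272.9, 218.6]
eef_rot: [-0.0, 1.0, -0.001, 0.001]
contact_force: [0.2, 1.3, 5.9]
grip_width: 39.4
grip_force: 30.2
```

Scaled: -18 cm / 100 = -0.18, -16 cm / 100 = -0.16.

Emit:
arm_command(motion="0 0 -0.02 0 0 0; 0 0 -0.04 0 0 0; 0 0 -0.07 0 0 0; 0 0 -0.1 0 0 0; 0 0 -0.13 0 0 0; 0 0 -0.16 0 0 0; 0 0.01 -0.18 0 0 0; 0 0.03 -0.18 0 0 0; 0 0.06 -0.18 0 0 0; 0 0.09 -0.18 0 0 0; 0 0.12 -0.18 0 0 0; 0 0.15 -0.18 0 0 0")

```text
time_s: 19.87
tcp_pos: [420.2, -121.3, 397.6]
eef_rot: [0.0, 1.0, 0.0, -0.0]
contact_force: [0.8, 0.1, -1.3]
grip_width: 38.9
grip_force: 30.8
```

Scaled: 36 cm / 100 = 0.36, 33 cm / 100 = 0.33.

Emit:
arm_command(motion="-0.01 0.03 0 0 0 0; -0.02 0.06 0 0 0 0; -0.035 0.09 0 0 0 0; -0.05 0.12 0 0 0 0; -0.065 0.15 0 0 0 0; -0.08 0.18 0 0 0 0; -0.095 0.21 0 0 0 0; -0.11 0.24 0 0 0 0; -0.125 0.27 0 0 0 0; -0.14 0.3 0 0 0 0; -0.155 0.33 0 0 0 0; -0.17 0.36 0 0 0 0")

```text
time_s: 20.87
tcp_pos: [590.9, 238.9, 397.2]
eef_rot: [-0.0, 1.0, -0.0, -0.0]
contact_force: [0.4, 0.3, -0.2]
grip_width: 38.9
grip_force: 30.8
```

Scaled: 7.6 cm / 100 = 0.076, 7.5 cm / 100 = 0.075.

Emit:
arm_command(motion="-0.015 0.03 0 0 0 0; -0.03 0.055 0 0 0 0; -0.045 0.07 0 0 0 0; -0.045 0.075 0 0 0 0; -0.045 0.076 0 0 0 0; -0.045 0.076 0 0 0 0; -0.045 0.076 0 0 0 0; -0.045 0.076 0 0 0 0; -0.045 0.076 0 0 0 0; -0.045 0.076 0 0 0 0")

```text
time_s: 21.7
tcp_pos: [635.5, 312.5, 398.2]
eef_rot: [0.0, 1.0, 0.0, 0.0]
contact_force: [0.9, -0.3, -1.0]
grip_width: 39.3
grip_force: 30.8
```

Scaled: 16.8 cm / 100 = 0.168, 16.7 cm / 100 = 0.167.

Emit:
arm_command(motion="0 0.001 0.03 0 0 0; 0 0.001 0.06 0 0 0; 0 0.001 0.09 0 0 0; 0 0.001 0.115 0 0 0; 0 0.001 0.135 0 0 0; 0 0.001 0.15 0 0 0; 0 0.001 0.16 0 0 0; 0 0.001 0.164 0 0 0; 0 0.001 0.166 0 0 0; 0 0.001 0.167 0 0 0; 0 0.001 0.168 0 0 0; 0 0.001 0.168 0 0 0")

```text
time_s: 22.7
tcp_pos: [636.2, 314.6, 230.9]
eef_rot: [-0.0, 1.0, 0.0, 0.001]
contact_force: [-0.7, 0.4, -0.8]
grip_width: 39.4
grip_force: 30.8
```

Scaled: 0.1 cm / 100 = 0.001.

Emit:
arm_command(motion="0 0 0.001 0 0 0; 0 0 0.001 0 0 0; 0 0 0.001 0 0 0")

```text
time_s: 22.95
tcp_pos: [636.2, 314.6, 229.8]
eef_rot: [-0.0, 1.0, 0.0, 0.001]
contact_force: [-0.4, 0.4, 2.4]
grip_width: 39.2
grip_force: 31.0
```

Scaled: -19 cm / 100 = -0.19, -17 cm / 100 = -0.17.

Emit:
arm_command(motion="0 0 0 0 0 0; 0 0 0 0 0 0; 0 0 0 0 0 0; 0 0 0 0 0 0; 0 0 -0.02 0 0 0; 0 0 -0.05 0 0 0; 0 0 -0.09 0 0 0; 0 0 -0.12 0 0 0; 0 0 -0.15 0 0 0; 0 0 -0.17 0 0 0; 0 0 -0.19 0 0 0; 0 0 -0.19 0 0 0", claw=7)

```text
time_s: 23.95
tcp_pos: [636.6, 314.8, 424.4]
eef_rot: [-0.0, 1.0, 0.002, 0.004]
contact_force: [1.5, 0.7, 0.4]
grip_width: 70.0
grip_force: 0.0
```

Scaled: 15 cm / 100 = 0.15, 12 cm / 100 = 0.12.

Emit:
arm_command(motion="0.04 0.03 0 0 0 0; 0.07 0.06 0 0 0 0; 0.1 0.09 0 0 0 0; 0.1 0.12 0 0 0 0; 0.1 0.15 0 0 0 0; 0.1 0.15 0 0 0 0; 0.1 0.15 0 0 0 0; 0.1 0.15 0 0 0 0; 0.1 0.15 0 0 0 0; 0.1 0.15 0 0 0 0")

```text
time_s: 24.78
tcp_pos: [536.2, 463.1, 418.3]
eef_rot: [0.001, 1.0, -0.0, -0.0]
contact_force: [0.1, -0.9, 0.3]
grip_width: 69.9
grip_force: 0.0
```

```bash
python3 - <<'E'
from h import *
a=camera("scene");b=camera("side");print(monitor.get_obs()["tcp_pos"])
a=cv2.resize(a[230:405,430:570],(440,550),interpolation=cv2.INTER_CUBIC)
b=cv2.resize(b[110:210,160:310],(360,240),interpolation=cv2.INTER_CUBIC)
o=np.zeros((550,800,3),np.uint8);o[:,:440]=a;o[:240,440:]=b;save("f",o)
for n in("scene","side"):
  c=calibration(n)
  for q in((442,310),(539,312),(637,313)): print(n,proj(c,(*q,11)).round(1))
E
```

```text
[536.27890753 463.2226576  418.72427268]
scene [517.6 283.7]
scene [501.7 319.1]
scene [482.8 359.4]
side [200.  188.7]
side [234.  178.4]
side [266.8 168.6]
```

View pics/f.png

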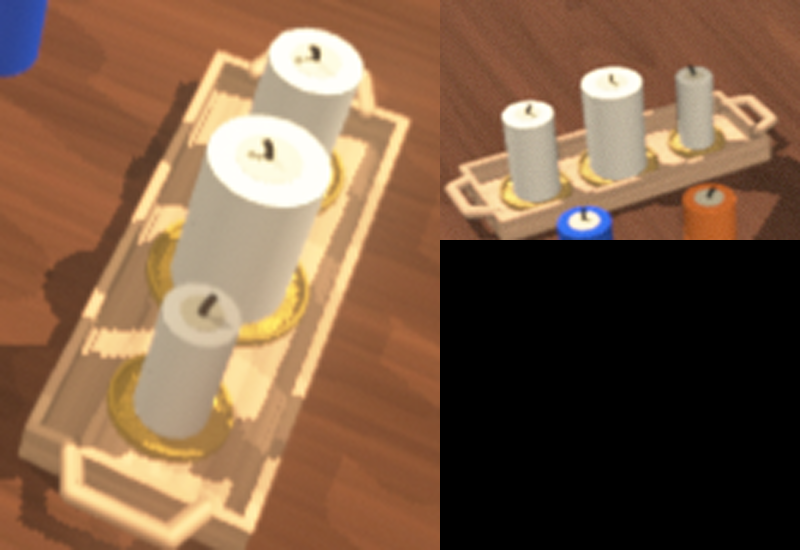

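All three candles stand upright and centred within their rims in both views; the largest visible offset is about 3 mm. Handing in.

```bash
python3 -c "
from bench import sign_off
print(sign_off())"
```

```text
the job is handed in; nothing more can be done
None
```

The small, medium and large candles each stand upright on the plate of their own size, the vases and jar were not touched, and the job was handed in at about 25 s (no verdict was returned).

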